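# Roll the ground shaft under a hand float to the stop

### The job

Pick up the wooden hand float by its orange handle, lay its flat sole on top of the steel shaft in the stand's hollow and, pressing gently (about 10 N), roll the shaft up the track under the sole until it drops into the green nest and lies against the red stop bar. The shaft is precision ground: press lightly, never touch it with the gripper, and do not shove it from behind with the float. Then lay the float flat on the middle of its blue mat again, let go, and leave everything else where it is.

Things in the scene. Friction and masses are not known exactly. Their poses are not given: they have to be found in the camera images.
- stand: Fixed shaft stand, 140 (x) by 164 (y) by 48 mm, origin at the centre of its underside. The shaft lies across it along x and rolls along +y. Track, 126 wide, profile (y, height) in mm: (-88, 32) down to the hollow's bottom (-60, 24), up to (-50, 26.9), up the ramp to its edge at y = 26, then down the green nest, 16 degrees from (27, 28), to the red stop bar, 48 high, face at y = 60
- hollow (a point): Where the shaft's centre lies at the start: stand frame (0, -60, 40.6) mm; axes as the stand. Blue side cheeks, 46 high, with inner faces at x = +-64 guide the shaft's ends; a shaft let go half-way rolls back into this hollow. The aluminium ramp is a plate hinged at its foot (y = -50) and clamped rigidly at some slope between 1.3 and 6.5 degrees, different each time and not measured
- nest (a point): Where the shaft's centre lies when it rests in the nest against the stop: stand frame (0, 44, 39.8) mm; axes as the stand
- shaft_center (a point): Centre of the loose round steel shaft, 32 mm diameter, 104 mm long (120 over its two thin end stubs), 0.5 to 0.75 kg, two copper-coloured bands, x is its axis. Lies in the hollow at the start. Its top is 16 mm above this point; it advances half as far as a sole rolling it from above
- shaft: The same shaft, the same point
- float_grip (a point): Grip point of the loose wooden hand float (0.25 kg): a flat board 90 (x) by 140 (y) by 12 mm with an orange block handle on top, 66 (x) by 32 (y) by 50 mm, to be gripped from above across its 32 mm (y). The point is on the handle's middle, 40 mm above the sole and 22 below the handle's top. The board's long side (y) goes along the rolling direction
- float_sole (a point): Centre of the flat underside (sole) of the float, 40 mm below the grip point
- float: The float, origin at the centre of its sole
- mat: Fixed blue mat, 135 (x) by 185 (y) by 5 mm, the float's place; origin at the centre of its underside. To the left or to the right of the stand
- tray: Fixed aluminium parts tray, 135 by 185 by 25 mm, on the other side of the stand, with a bearing and a collar in it
- bearing: Bystander: steel bearing ring, 52 mm across, 15 high, in the tray
- collar: Bystander: dark ring, 40 mm across, 12 high, in the tray
- cap: Bystander: red plastic cap, 40 mm across, 45 high
- seal: Bystander: black rubber seal ring, 44 mm across, 8 high
- driver: Bystander: screwdriver with a red handle
- mallet: Bystander: hammer
- piston: Bystander: aluminium piston, 54 mm across, 52 high
Things that resemble listed ones, but are neither listed nor needed, are in the scene too. Of the things shaped like the float, the wooden one is meant.

How it is judged:
By the outcome, as a careful person would: the job done as asked, in the order asked, and still so for the second after the job is handed in, with the robot touching nothing.
It also fails if it takes over 72 s, if anything falls off the work surface, if the arm or the gripper's body presses on something with over 40 N, if the wrist force passes 120 N, or if a joint passes its speed limit or range.

### The arm

A 6-joint arm with a two-finger parallel gripper is mounted at the origin on the work surface. World frame = base frame: x ahead of the robot, y to its left, z up, the work surface at z = 0. Lengths are in m, angles in rad, forces in N, time in s.
With the tool pointing down it reaches from about 0.35 to 0.85 m from the base axis. Payload 8.1 kg.
Tool frame: the origin (TCP) lies midway between the tips of the shut fingers; the grasp point (between the pads) lies 19 mm behind it; z points along the fingers, y is the line along which they close (so a half turn about z gives the same grasp; the last joint's range is limited). The gripper opens to 93 mm and grips with 3 to 60 N. Pads are 15 mm wide; open, the fingers measure 128 mm over their backs; the gripper's body (75 mm by 188 mm) begins 65 mm behind the grasp point.
Start: joints at [-1.203, 0.13, 1.488, -0, 1.523, -0.085], TCP at [0.263, -0.54, 0.219] pointing down, gripper open.
Joint ranges: [-2.96, 2.96], [-0.89, 2.26], [0.02, 2.5], [-1.34, 4.48], [0, 2.73], [-2.66, 2.66]. Speed limits (rad/s): [2.39, 2.39, 2.79, 3.14, 3.14, 3.14].

### API

Orientations are given as a unit quaternion [x, y, z, w].
In Python, from workcell import arm, telemetry, vision, order, finder gives the robot as it stands. The module is installed in compiled form; this text tells all that it offers. Calls block until the motion is done:
- arm.reach(position, orientation): joint-space move of the TCP to a pose.
- arm.move_linear(position, attitude=None, feed=0.15): straight line of the TCP; attitude=None keeps the orientation; feed is the mean speed in m/s.
- arm.move_j(angles): joint-space move.
- arm.move_gripper(opening, f_grip=None): finger opening in m; f_grip is the grip in N (None keeps the last); returns when the fingers have stopped.
- arm.wait(seconds).
- arm.solve_ik(position, orientation): joint angles nearest the present ones, or None.
- telemetry.get_obs(): the state.
- vision.snapshot(name): name is "side" or "top"; returns a dict with "image" (420x560x3 uint8, red, green, blue), "fx", "fy", "cx", "cy" (pixels), "T" (4x4, takes a point from camera to world coordinates). Camera axes: x right, y up, looking along -z (the intrinsics and any distortion apply to the point x, -y, -z); pixel columns grow to the right and rows downward; lengths in m; the calibration is good to about 2 mm. A picture is of the moment at which its call begins. There is no depth.
A pose or a line that the arm cannot do raises arm.Unreachable and nothing moves.
- order.close_job(): hands the job in; it is judged then, once.
Trained networks look in the newest picture that a camera, given by its name, has taken for a name from the list of things; names that differ only in an ending like _2 or _b are one class to them, and where a whole thing is asked for, a point or a joint stands for the part that bears it (a point fixed in the world has none). Each returns a list of dicts, best first, with "confidence" (0 to 1); they miss things now and then, are a little off and sometimes report something else, mostly with a low value. They report only what shows in the picture. A call takes as long as a camera call. They do not tell look-alikes from the thing itself.
- finder.look_for(thing, camera): "location" ([x, y, z] in m, in the coordinates of the camera as it stood for that picture, good to about 4 mm: the middle of the surface that is visible of it).
The state is a dict: "time": time; "joints": joint angles; "qvel": joint speeds; "tau": joint torques, N m; "ee_pos": TCP position; "tool_rot": TCP orientation; "wrist_force": force on the tool from outside, world axes, zero at the start; "ft_torque": the same for the moment, N m; "opening": finger opening in m; "finger_force": force on a finger pad.
Only numpy, scipy, OpenCV 4.12 (cv2) and the standard library are available. Lean on these libraries where they do the work, as an engineer would, in place of code of your own. Each camera call takes 0.05 s, during which the arm holds its last target. There are 200 camera calls.

## Working session

There is one attempt and no reset: what is moved stays moved. The work goes in short steps, each a Python script; the robot and the scene stay as the last script left them, time stands still between calls to the robot, and variables do not carry over. Pictures are saved under pics/ and viewed, at most 10 in all, crops included, and the job is handed in when it is done.

```bash
mkdir -p pics; cat > h.py <<'E'
import numpy as np, cv2
from workcell import arm, telemetry, vision, order, finder
def cam2w(s,p): return (s["T"]@np.r_[p,1])[:3]
def pix(s,p):
    c=np.linalg.inv(s["T"])@np.r_[p,1]; return np.array([s["cx"]+s["fx"]*c[0]/-c[2], s["cy"]+s["fy"]*-c[1]/-c[2]])
def ray(s,u,v,z):
    d=s["T"][:3,:3]@np.array([(u-s["cx"])/s["fx"],-(v-s["cy"])/s["fy"],-1]); o=s["T"][:3,3]; return o+d*(z-o[2])/d[2]
E
python3 - <<'E'
from h import *
for n in ("top","side"):
    s=vision.snapshot(n); cv2.imwrite(f"pics/{n}0.png",s["image"][:,:,::-1])
    print(n,[k for k in s], s["fx"],s["cx"],s["cy"],np.round(s["T"],3).tolist())
    for t in ("float","float_grip","stand","shaft","mat","tray"):
        for r in finder.look_for(t,n)[:3]: print(t,round(r["confidence"],2),np.round(cam2w(s,r["location"]),4),np.round(pix(s,cam2w(s,r["location"]))))
o=telemetry.get_obs();print(o["time"],o["tool_rot"],o["wrist_force"])
E
```

```text
top ['image', 'fx', 'fy', 'cx', 'cy', 'T'] 476.8533521326595 272.91433268021717 206.94997765125385 [[0.003, 0.987, -0.158, 0.263], [-1.0, 0.001, -0.013, -0.0], [-0.013, 0.158, 0.987, 1.63], [0.0, 0.0, 0.0, 1.0]]
float 0.8 [ 0.3023 -0.3463  0.0158] [382. 271.]
float 0.76 [ 0.4958 -0.3177  0.0191] [372. 214.]
float 0.69 [ 0.335  -0.1583  0.0122] [326. 262.]
float_grip 0.98 [ 0.305  -0.3575  0.0166] [386. 271.]
float_grip 0.98 [ 0.3367 -0.153   0.015 ] [324. 261.]
float_grip 0.77 [ 0.4964 -0.3198  0.0213] [373. 214.]
stand 0.91 [ 0.5955 -0.0236  0.0295] [286. 185.]
stand 0.41 [0.4636 0.2614 0.0163] [202. 223.]
shaft 0.57 [ 0.5784 -0.0874  0.0546] [305. 188.]
shaft 0.48 [ 0.7517 -0.1309  0.0512] [317. 139.]
mat 0.76 [ 0.492  -0.3386  0.0034] [378. 216.]
tray 0.76 [0.4678 0.2998 0.0087] [192. 222.]
side ['image', 'fx', 'fy', 'cx', 'cy', 'T'] 435.9569614360646 279.2208514447598 207.12751244076605 [[-0.879, 0.345, -0.329, 0.095], [-0.477, -0.656, 0.585, 0.803], [-0.014, 0.671, 0.741, 1.094], [0.0, 0.0, 0.0, 1.0]]
float 0.87 [ 0.3014 -0.3406  0.0139] [387. 180.]
float 0.77 [ 0.3278 -0.1385  0.0162] [358. 215.]
float 0.76 [ 0.4886 -0.307   0.0142] [334. 169.]
float_grip 0.98 [ 0.4865 -0.3115  0.0183] [335. 167.]
float_grip 0.92 [ 0.3245 -0.135   0.0102] [359. 217.]
float_grip 0.85 [ 0.2972 -0.3422  0.0156] [388. 179.]
stand 0.55 [ 0.5911 -0.0131  0.0253] [269. 210.]
shaft 0.59 [ 0.5702 -0.0767  0.0488] [284. 195.]
mat 0.73 [ 0.4624 -0.3161  0.0048] [341. 171.]
tray 0.85 [0.4617 0.3033 0.0026] [255. 306.]
tray 0.19 [ 0.4846 -0.3093  0.016 ] [335. 168.]
0.7 [9.74478825e-01 2.24479439e-01 1.34247424e-05 2.40534930e-05] [ 0.51300635 -0.50558691 -0.05673807]
```

```bash
python3 - <<'E'
import cv2
a=cv2.imread("pics/top0.png");b=cv2.imread("pics/side0.png")
cv2.imwrite("pics/t1.png",cv2.resize(a[110:320,150:430],(800,600),interpolation=cv2.INTER_CUBIC))
cv2.imwrite("pics/s1.png",cv2.resize(b[120:300,210:450],(800,600),interpolation=cv2.INTER_CUBIC))
E
```

```text
(no output)
```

View pics/t1.png

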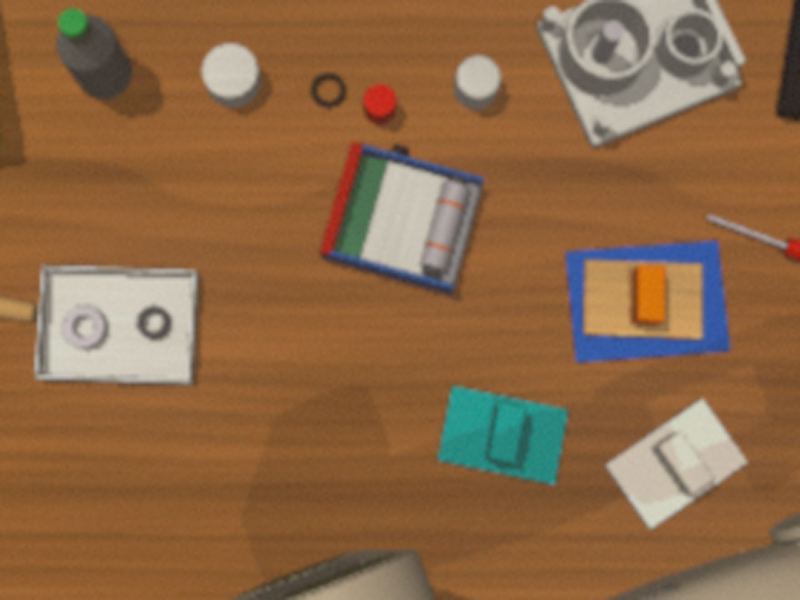

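View pics/s1.png

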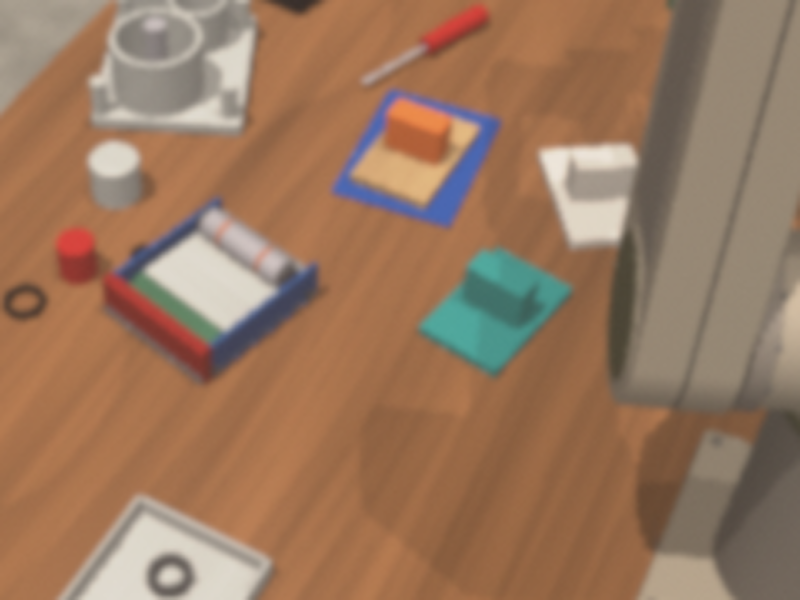

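Top crop (2.857x): the wooden float with its orange handle is at (645,298) on the blue mat. The teal and white ones are look-alikes. The stand is at (405,215) with the shaft at (447,227), and the red stop is on its left, so it rolls toward world +y with a yaw of about -15°. The side view agrees. Next I measure colour regions in both views.

```bash
cat > m.py <<'E'
from h import *
def blob(s,lo,hi,box,z,minA=6):
    # rects of colour blobs -> world quads at height z
    im=s["image"]; hsv=cv2.cvtColor(im,cv2.COLOR_RGB2HSV); m=cv2.inRange(hsv,lo,hi)
    k=np.zeros_like(m); x0,y0,x1,y1=box; k[y0:y1,x0:x1]=m[y0:y1,x0:x1]
    n,l,st,c=cv2.connectedComponentsWithStats(k); out=[]
    for i in range(1,n):
        if st[i,4]<minA: continue
        v,u=np.nonzero(l==i); w=np.array([ray(s,a,b,z)[:2] for a,b in zip(u,v)])
        r=cv2.minAreaRect((w*1000).astype(np.float32))
        out.append((st[i,4],np.round(c[i],1).tolist(),np.round(w.mean(0),4).tolist(),np.round(r[0],1).tolist(),np.round(r[1],1).tolist(),round(r[2],1)))
    return sorted(out,reverse=True)
E
python3 - <<'E'
from m import *
B={"top":(250,140,420,260),"side":(235,140,365,240)}
C=dict(green=((40,60,30),(80,255,255),.023),orange=((5,200,150),(16,255,255),.067),blue=((105,120,60),(125,255,255),.005),
 red=((0,180,80),(4,255,255),.048),wood=((10,60,150),(22,190,255),.017),bands=((3,50,120),(14,150,255),.055))
for n in B:
    s=vision.snapshot(n)
    im=s["image"]; hsv=cv2.cvtColor(im,cv2.COLOR_RGB2HSV)
    for k,(lo,hi,z) in C.items():
        bx=B[n]
        if k=="bands": bx=(292,165,318,208) if n=="top" else (268,178,302,208)
        if k=="wood": bx=(350,195,400,235) if n=="top" else (310,140,360,185)
        if k=="green": bx=(260,150,290,205) if n=="top" else (235,185,280,225)
        print(n,k)
        for r in blob(s,lo,hi,bx,z)[:3]: print("  ",*r)
E
```

```text
top green
   279 [276.0, 181.4] [0.6087, 0.0104] [609.3, 10.4] [27.6, 121.9] 74.2
top orange
   191 [377.5, 212.3] [0.4949, -0.3255] [494.5, -325.7] [29.7, 64.0] 88.3
top blue
   788 [378.0, 216.4] [0.4902, -0.3398] [494.9, -333.5] [130.3, 181.1] 4.3
   12 [301.5, 208.5] [0.5172, -0.0777] [517.2, -77.7] [25.9, 4.2] 75.8
   12 [271.8, 200.1] [0.5466, 0.025] [546.3, 23.8] [29.5, 4.8] 73.9
top red
   124 [269.3, 178.9] [0.6123, 0.0328] [613.0, 32.7] [11.4, 133.5] 73.8
   100 [282.5, 145.5] [0.7292, -0.012] [727.4, -11.9] [30.9, 42.5] 89.9
top wood
   791 [374.3, 214.7] [0.4941, -0.3249] [495.4, -327.0] [136.4, 89.0] 87.8
top bands
   25 [302.9, 195.8] [0.5527, -0.0802] [552.6, -80.3] [28.5, 8.9] 73.8
   22 [307.1, 180.5] [0.605, -0.0949] [605.2, -94.9] [27.7, 8.1] 78.4
   7 [299.0, 165.4] [0.6572, -0.0678] [657.3, -67.9] [20.5, 2.5] 75.5
side green
   57 [262.7, 212.3] [0.6075, 0.0031] [609.6, 3.0] [10.6, 105.1] 73.9
side orange
side blue
   149 [347.3, 173.5] [0.4386, -0.3162] [439.6, -332.9] [171.9, 27.3] 89.9
   47 [320.3, 178.3] [0.5144, -0.2474] [506.7, -245.7] [17.5, 88.8] 82.4
   13 [321.4, 159.0] [0.5544, -0.3434] [553.8, -343.1] [5.9, 47.9] 4.4
side red
   6 [235.3, 192.5] [0.7205, -0.0123] [720.0, -12.7] [3.3, 14.0] 32.4
side wood
   637 [334.1, 165.9] [0.4929, -0.3187] [495.2, -320.6] [142.8, 94.2] 89.2
   619 [331.0, 147.9] [0.5435, -0.4058] [512.8, -375.3] [194.1, 174.9] 27.5
   140 [355.4, 176.7] [0.4032, -0.3014] [399.0, -318.2] [35.0, 125.0] 3.8
side bands
   423 [289.3, 185.8] [0.5723, -0.1184] [580.2, -98.1] [112.9, 103.1] 27.7
```

```bash
cat >> h.py <<'E'
def q(deg):
    a=np.radians(deg)/2; return [np.cos(a),np.sin(a),0,0]
F=np.array([.495,-.3265]); MAT=np.array([.495,-.333]); SY=-15.8
yd=np.array([-np.sin(np.radians(SY)),np.cos(np.radians(SY))]); S0=np.array([.580,-.089])+.060*yd
def st(y): return S0+y*yd
def obs():
    o=telemetry.get_obs(); return o
E
python3 - <<'E'
from h import *
for d,p in ((-2,[*F,.17]),(-2,[*F,.026]),(SY,[*st(-.112),.12]),(SY,[*st(.08),.08])):
    print(np.round(arm.solve_ik(p,q(d)),2))
arm.reach([*F,.16],q(-2))
arm.move_linear([*F,.027],feed=.12)
o=obs();print(o["time"],o["ee_pos"],o["wrist_force"])
arm.move_gripper(0.02,f_grip=50)
o=obs();print(o["time"],o["opening"],o["finger_force"],o["wrist_force"])
arm.move_linear([*F,.127],feed=.1)
arm.wait(.3)
o=obs();print(o["time"],o["opening"],o["finger_force"],o["wrist_force"],o["ft_torque"],o["ee_pos"])
s=vision.snapshot("side"); cv2.imwrite("pics/s2.png",cv2.resize(s["image"][100:280,210:450,::-1],(800,600)))
E
```

```text
[-0.67  0.14  1.57 -0.    1.43  0.94]
[-0.67  0.28  1.68 -0.    1.18  0.94]
[-0.33  0.15  1.65 -0.    1.34  1.52]
[-0.01  0.29  1.57 -0.    1.29  1.84]
3.275 [ 0.49568376 -0.32705517  0.02807497] [ 0.11721309 -0.82446039  0.43405405]
4.25 0.03173961814243541 49.99914586544037 [ 0.46011163 -0.87250437 -0.15991118]
5.7 0.031804936125907846 49.99837517738342 [ 0.24972846  0.42348788 -2.42386818] [ 0.07040677  0.04447107 -0.03119177] [ 0.49477922 -0.32632234  0.12649707]
```

View pics/s2.png

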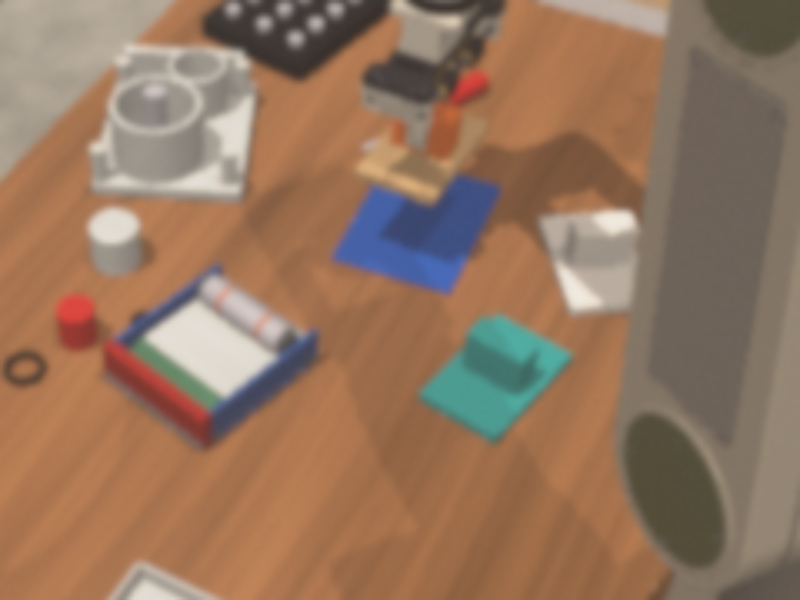

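```bash
python3 - <<'E'
from h import *
p=st(-.112)
arm.reach([*p,.112],q(SY)); arm.wait(.4)
o=obs(); b=np.mean([ (arm.wait(.05),obs()["wrist_force"])[1] for _ in range(4)],0); print(o["time"],b,o["ee_pos"],p)
np.save("bias.npy",b)
arm.move_linear([*p,.0845],feed=.08)
z=.0845
while z>.072:
    arm.wait(.08); o=obs(); f=o["wrist_force"]-b; print(round(z,4),np.round(f,2),round(o["ee_pos"][2],4))
    if f[2]>7: break
    z-=.0005 if f[2]<1 else .0003
    arm.move_linear([*p,z],feed=.02)
np.save("z.npy",z); o=obs(); print(o["time"],o["ee_pos"],o["ft_torque"])
E
```

```text
6.9667 [-0.35799866 -0.04209824 -2.26031182] [ 0.56570689 -0.13983552  0.11205412] [ 0.56584143 -0.13903534]
0.0845 [ 0.77 -0.11 -0.17] 0.0846
0.084 [ 0.48 -0.07 -0.19] 0.0843
0.0835 [ 0.75 -0.44 -0.31] 0.0835
0.083 [ 0.21 -0.29  0.5 ] 0.083
0.0825 [-0.36 -0.81 -0.07] 0.0825
0.082 [ 0.25  0.13 -0.72] 0.0819
0.0815 [ 0.03  0.77 -0.23] 0.0815
0.081 [ 0.44 -0.11  0.86] 0.081
0.0805 [ 0.11 -0.15 -0.31] 0.0805
0.08 [-0.72  0.35 -0.46] 0.08
0.0795 [1.29 0.15 0.3 ] 0.0795
0.079 [0.8  0.46 0.01] 0.079
0.0785 [-0.24 -0.66  0.96] 0.0786
0.078 [-2.97  0.35  7.17] 0.0785
12.075 [ 0.56602144 -0.13909232  0.07846013] [0.49080571 0.39023196 0.05298811]
```

```bash
cat > roll.py <<'E'
from h import *
import sys
def roll(s0,s1,slope,b,K=13.,target=9.5,edge=.150):
    z=float(np.load("z.npy")); s=s0; n=0; low=0
    while s<s1-1e-6 and n<90:
        n+=1; arm.wait(.03); fs=obs()["wrist_force"]-b; f=fs[2]; e=(f-target)/K/1000
        lat=fs[:2]@yd
        d=.002 if s<.022 else .003
        if s>edge and f<2: low+=1
        if low>=2: print("lost contact = dropped",s); break
        z0=z
        if f<4.5 and s<=edge or f>15: d=0
        if s<.022: ff=.135 if s<.010 else .06
        else: ff=slope
        corr=np.clip(.5*e,-.0003,.0005) if not (s>edge and f<4) else 0
        z+=ff*d+corr
        if d and s>=.022: slope=float(np.clip(slope+.12*e/d,.0,.07))
        s+=d
        if n%2==0 or f<4.5 or f>15: print(f"{s*1e3:.0f} z{z*1e3:.2f} f{f:.1f} lat{lat:.1f} sl{slope:.3f}")
        arm.move_linear([*st(-.112+s),z],feed=.03)
        if f>30: z+=.002; arm.move_linear([*st(-.112+s),z],feed=.03); print("HIGH"); break
    np.save("z.npy",z); o=obs(); print("END",s,slope,o["time"],o["wrist_force"]-b)
    return s,slope
E
python3 - <<'E'
from roll import *
roll(0,.052,.035,np.load("bias.npy"))
s=vision.snapshot("side"); cv2.imwrite("pics/s3.png",cv2.resize(s["image"][150:240,220:340,::-1],(800,600)))
E
```

```text
4 z78.40 f8.2 lat-1.4 sl0.035
8 z78.86 f8.9 lat-1.5 sl0.035
12 z79.22 f8.9 lat-1.6 sl0.035
16 z79.57 f11.0 lat-0.9 sl0.035
20 z79.85 f10.3 lat-0.1 sl0.035
25 z80.07 f9.7 lat0.4 sl0.036
31 z80.19 f8.9 lat0.0 sl0.029
37 z80.26 f7.7 lat0.8 sl0.021
43 z80.33 f8.5 lat-0.2 sl0.017
49 z80.31 f8.4 lat0.5 sl0.009
END 0.05200000000000002 0.008054644064235865 18.025 [-3.51552441  1.29402443  8.8452884 ]
```

View pics/s3.png

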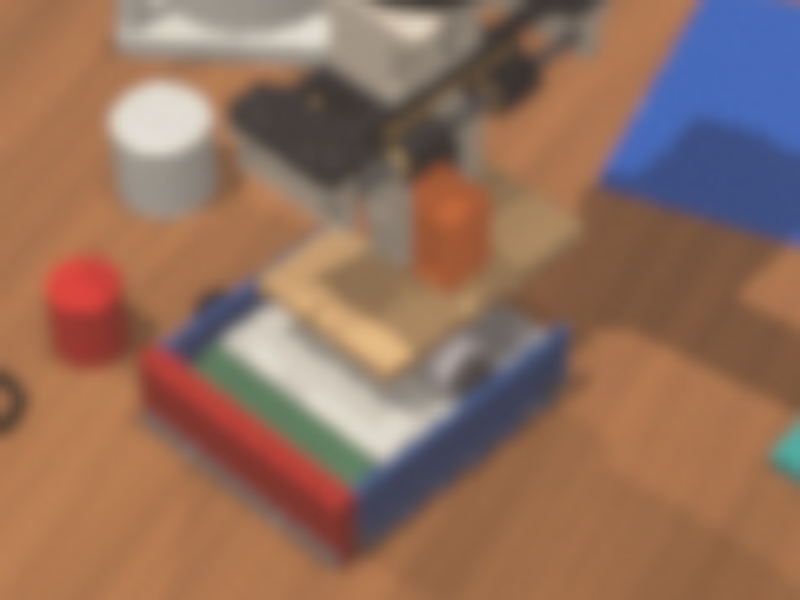

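The shaft's end shows at (465,365), clear of the hollow and rolling under the sole at about 9 N. I'll continue.

```bash
python3 - <<'E'
from roll import *
roll(.052,.206,.011,np.load("bias.npy"))
s=vision.snapshot("side"); cv2.imwrite("pics/s4.png",cv2.resize(s["image"][150:240,220:340,::-1],(800,600)))
E
```

```text
58 z80.34 f8.7 lat0.7 sl0.007
64 z80.40 f9.9 lat0.6 sl0.008
70 z80.43 f9.2 lat0.8 sl0.007
76 z80.54 f10.5 lat-0.3 sl0.012
82 z80.54 f8.6 lat0.3 sl0.007
88 z80.63 f10.2 lat1.0 sl0.010
94 z80.68 f9.7 lat1.0 sl0.009
100 z80.75 f9.4 lat0.3 sl0.010
106 z80.85 f10.3 lat-0.2 sl0.013
112 z80.92 f9.1 lat0.5 sl0.012
118 z80.92 f8.5 lat-0.2 sl0.007
124 z80.99 f9.5 lat0.6 sl0.009
130 z81.02 f8.8 lat1.1 sl0.007
136 z81.06 f9.6 lat0.3 sl0.007
142 z81.12 f9.3 lat-0.4 sl0.008
148 z81.15 f8.9 lat0.6 sl0.006
154 z81.21 f9.8 lat-0.1 sl0.008
160 z81.28 f9.5 lat1.0 sl0.009
166 z81.36 f9.3 lat0.4 sl0.011
172 z81.43 f9.6 lat-0.5 sl0.011
178 z81.50 f9.0 lat1.7 sl0.011
184 z81.40 f6.4 lat1.9 sl0.000
187 z81.40 f-0.5 lat0.0 sl0.000
lost contact = dropped 0.1870000000000001
END 0.1870000000000001 0.0 30.8583 [ 0.02965582 -0.44395429 -0.57692908]
```

View pics/s4.png

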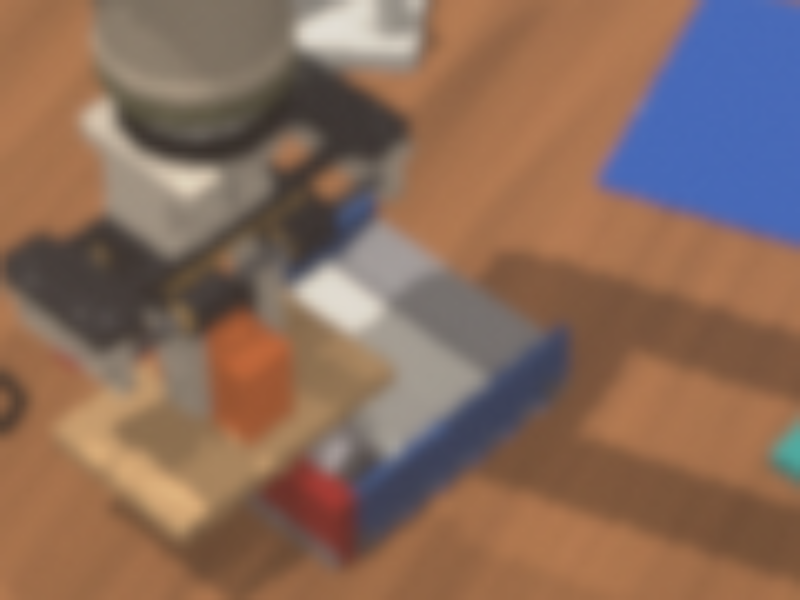

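The shaft's end shows at (345,450), in the nest by the red bar. Now I lift and carry the float back to the mat.

```bash
python3 - <<'E'
from h import *
arm.move_linear([*st(.075),.16],feed=.12)
arm.reach([*MAT,.13],q(4)); arm.wait(.4)
b=np.mean([ (arm.wait(.05),obs()["wrist_force"])[1] for _ in range(4)],0)
n="top"; s=vision.snapshot(n); cv2.imwrite("pics/t5.png",cv2.resize(s["image"][140:250,265:411,::-1],(797,600)))
z=.031; arm.move_linear([*MAT,z],feed=.1)
while z>.022:
    arm.wait(.06); f=(obs()["wrist_force"]-b)[2]
    if f>2.5: break
    z-=.0005; arm.move_linear([*MAT,z],feed=.02)
o=obs(); print(z,f,o["time"],o["ee_pos"],o["ft_torque"])
E
```

```text
0.026499999999999996 8.844707977441864 37.8083 [ 0.4950156  -0.33298275  0.02695228] [ 0.46153969  0.57583313 -0.02313401]
```

View pics/t5.png

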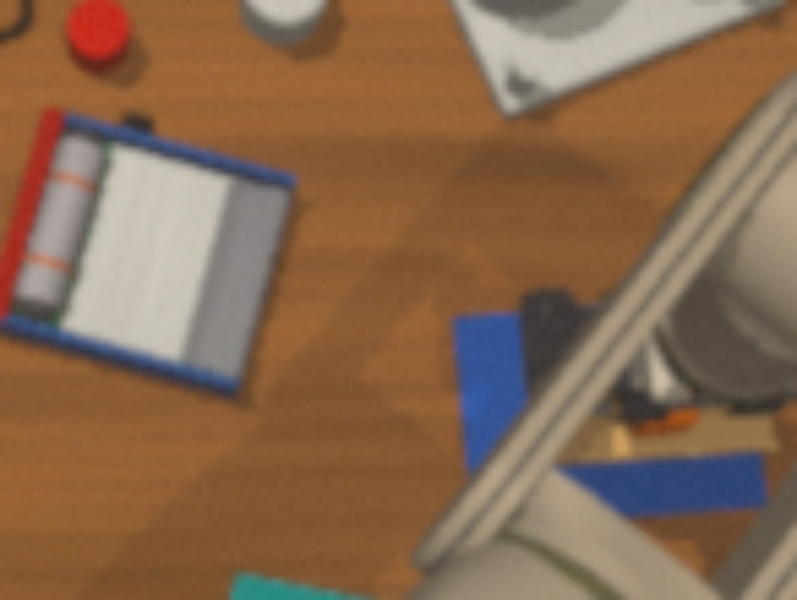

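The shaft (60,220) lies in the nest against the red bar. I'll release the float, retreat and check.

```bash
python3 - <<'E'
from m import *
arm.move_gripper(.085); arm.wait(.2)
arm.move_linear([*MAT,.16],feed=.12)
arm.reach([.33,-.5,.25],q(4)); arm.wait(.3)
s=vision.snapshot("top"); cv2.imwrite("pics/t6.png",cv2.resize(s["image"][120:260,240:427,::-1],(800,600)))
for k,lo,hi,z in (("orange",(5,200,150),(16,255,255),.067),("wood",(10,60,150),(22,190,255),.017),("blue",(105,120,60),(125,255,255),.005)):
    print(k,blob(s,lo,hi,(345,190,410,240),z)[:1])
o=obs();print(o["time"],o["wrist_force"])
E
```

```text
orange [(np.int32(185), [379.4, 212.2], [0.4952, -0.3319], [494.7, -332.0], [64.1, 31.6], 3.9)]
wood [(np.int32(748), [375.8, 214.1], [0.4962, -0.3302], [496.4, -333.1], [88.0, 139.6], 2.6)]
blue [(np.int32(787), [375.4, 216.3], [0.4907, -0.3309], [494.9, -333.4], [130.2, 181.1], 4.3)]
41.5917 [-0.1956431  -0.21769481  0.24198295]
```

View pics/t6.png

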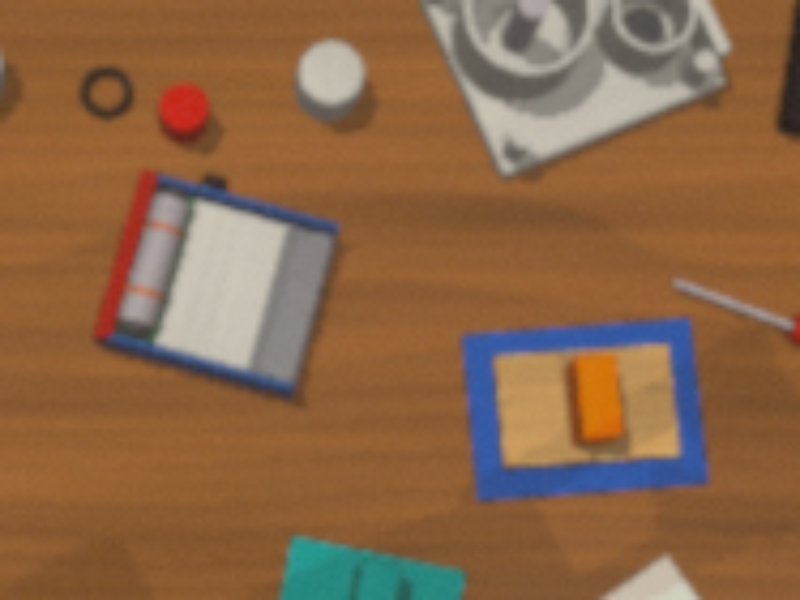

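The float lies centred on the mat at (590,405), and the shaft is in the nest at (155,260).

```bash
python3 -c "
from workcell import order
print(order.close_job())"
```

```text
the job is handed in; nothing more can be done
None
```

The job is handed in at about 42 s: the shaft was rolled at about 9–10 N (brief peak about 11 N) into the green nest and lies against the red stop bar, and the float is back flat on the middle of its blue mat, with the gripper clear.

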